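# Prime the bush press and present the ball tray

## Robot

A 7-joint arm with a two-finger parallel gripper is mounted at the origin on the work surface. World frame = base frame: x ahead of the robot, y to its left, z up, the work surface at z = 0. Lengths are in m, angles in rad, forces in N, time in s.
With the tool pointing down it reaches from about 0.425 to 0.925 m from the base axis. Payload 6.8 kg.
Tool frame: the origin (TCP) lies on the centre line of the jaws, within the pads' length; the fingertips stand 14 mm ahead of it and the grasp point (between the pads) lies 5 mm behind it; z points along the fingers, y is the line along which they close (so a half turn about z gives the same grasp; the last joint's range is limited). The gripper opens to 85 mm and grips with 20 to 120 N. Pads are 22 mm wide; open, the fingers measure 114 mm over their backs; the gripper's body (76 mm by 85 mm) begins 54 mm behind the grasp point. The pads swing forward as they close: fully open they stand 13 mm farther back than shut.
Start: joints at [-1.279, 0.477, 0.022, 1.555, -0.011, 1.109, -0.083], TCP at [0.263, 0.622, 0.245] pointing down, gripper open.
Joint ranges: [-2.96, 2.96], [-0.34, 2.1], [-1.41, 1.46], [0.24, 2.44], [-1.37, 4.51], [0.17, 1.92], [-2.96, 2.96]. Speed limits (rad/s): [2.39, 2.39, 3.14, 3.14, 3.14, 3.14, 3.14].

## Interface

Orientations are given as a unit quaternion [w, x, y, z].
In Python, from station import bot gives the robot as it stands. The module is installed in compiled form; this text tells all that it offers.
- The arm moves only by the tool drive_tool, never from a script. Its argument "commands" is a list of rows, each an object with "hand": the opening, from 0 (shut) to 1 (fully open); "translation": the shift along the world's x, y, z in mm, a list of three; "angular": the turn, a rotation vector about the world's x, y, z in rad, a list of three. In form: [{"hand": hand, "translation": [tx, ty, tz], "angular": [ax, ay, az]}, ...]. A call has 1 to 12 rows; each row is the pose to reach, as a shift and turn from the pose commanded when the call began; what a row does not reach only later rows make up. A row lasts 1/8 s, in which the tool goes at most 62.5 mm and 10.7 degrees, less where a joint would pass 70% of its speed; a pose out of reach is approached as far as the arm can. A call with a gripper value outside its range is refused whole. The fingers move at their own pace and stop on an object; "force" is the grip in N (left out, the last holds). Time passes only in rows, so rows that repeat a pose let the fingers close. It gives the time, the measured TCP pose, the force, the opening and the grip force at its end, in the units of the state.
- bot.get_obs(): the state, without advancing time (a new reading comes with each control period).
- bot.read_camera(name): name is "scene" or "top" or "wrist"; returns the picture (480x640x3 uint8, red, green, blue); there is no depth.
- bot.camera_model(name): a dict with "fx", "fy", "cx", "cy" (pixels), "view" (4x4, takes a point from world to camera coordinates). Camera axes: x right, y up, looking along -z (the intrinsics and any distortion apply to the point x, -y, -z); pixel columns grow to the right and rows downward; lengths in m; the calibration is good to about 2 mm. A picture is of the moment at which its call begins: read the wrist's pose just before it. camera_model takes no time and is no camera call; for the wrist camera it gives the pose at the moment of the call.
- bot.hand_in(): hands the job in; it is judged then, once.
Trained networks look in the newest picture that a camera, given by its name, has taken for a name from the list of things; names that differ only in an ending like _2 or _b are one class to them, and where a whole thing is asked for, a point or a joint stands for the part that bears it (a point fixed in the world has none). Each returns a list of dicts, best first, with "score" (0 to 1); they miss things now and then, are a little off and sometimes report something else, mostly with a low value. They report only what shows in the picture. A call takes as long as a camera call. They do not tell look-alikes from the thing itself.
- bot.find_in(camera, query): "position" ([column, row] in pixels, amid what is visible of it).
- bot.outline_of(camera, query): "pixels" (480x640 bool, what is visible of it) and "position" ([column, row] in pixels, amid what is visible of it).
The state is a dict: "t": time; "q": joint angles; "joint_vel": joint speeds; "joint_torque": joint torques, N m; "eef_pos": TCP position; "tool_rot": TCP orientation; "contact_force": force on the tool from outside, world axes, zero at the start; "torque": the same for the moment, N m; "gripper_width": opening from 0.0 (shut) to 1.0 (fully open); "grasp_force": force on a finger pad.
Only numpy, scipy, OpenCV 4.12 (cv2) and the standard library are available. Lean on these libraries where they do the work, as an engineer would, in place of code of your own. Each camera call takes 0.05 s, during which the arm holds its last target. There are 200 camera calls.

## Task

Get the bush press ready: work the sprung yoke lever of the hand pump through at least three full strokes, each all the way down to its stop and all the way back up. Then pick up the bearing tray by its upright blade and carry it, level all the way so that the loose ball and bush stay in their shallow pockets, until the ball is centred over the press ram with the tray's underside about 5 cm above the ram. Finish while still holding it there, level and still (do not put it down or let go), with the lever up, and leave the other things on the bench where they are.

Things in the scene. Friction and masses are not known exactly. Their poses are not given: they have to be found in the camera images.
- pump: Low grey hydraulic hand pump bolted down (foot plate 240 x 120 mm, body 66 mm wide and 62 high, pivot block to 105). Origin on the bench under the body; x from the crossbar end towards the pivot end, z up. The lever's pivot axis runs along the pump's y, 70 mm from the origin along +x, 85 mm above the bench. Place and yaw vary.
- lever_bar (a point): Middle of the lever's crossbar: a level black round bar, 22 mm thick, along the pump's y, about 90 mm free between the two 12 mm side arms of the U-shaped yoke. It is 200 mm from the pivot axis, on the pump's -x side; 208 mm above the bench with the lever up, 107 mm when fully down.
- lever (a joint): Pump lever angle in rad: 0 fully up (arms rise 0.66 rad above level from pivot to crossbar), grows as the bar is pushed down, 0.55 at the lower stop (arms 0.11 rad above level). A spring lifts it back; the bar takes about 4 N at the top and 10 N at the bottom.
- tray: Loose aluminium bearing tray, about 0.35 kg: plate 200 x 80 x 8 mm with an upright blade across its middle. Origin: centre of its underside; x along the length, z up. The blade is 14 mm thick (tray x), 50 mm wide (tray y), and its top is 92 mm above the underside. Two round pockets, 26 mm across and 4 mm deep, 72 mm from the middle at the +x and -x ends.
- ball_center (a point): Centre of the steel ball (30 mm in diameter, 0.11 kg) that lies loose in one of the tray's two pockets, either the +x or the -x one, with some play; its centre is 19 mm above the tray's underside. It rolls out if the tray tips.
- bush: Small brass bush (ring, 23 mm outside diameter, 16 mm high, 30 g) standing loose in the other pocket. Origin at the centre of its underside, 4 mm above the tray's underside.
- ram: Press ram: squat upright steel cylinder, 90 mm in diameter, with a round well in its top, on a 130 mm square foot plate, a brass coupling at its +x side. Origin: centre of its base on the bench; its rim is 60 mm above the bench. Fixed; its place varies and it may change sides with the tray.
- grease_tin: Bystander: upright closed tin, 76 mm in diameter, 50 mm high, origin at the centre of its base. Leave it alone.
- wrench: Bystander: wrench 190 mm long lying on the bench, origin under its middle. Leave it alone.
- socket: Bystander: stepped steel socket, 32 mm in diameter, 45 mm high, standing; origin at the centre of its base. Leave it alone.
Things that resemble listed ones, but are neither listed nor needed, are in the scene too. Leave any blue or purple look-alike of the ram alone.

How it is judged:
By the outcome, as a careful person would: the job done as asked, in the order asked, and still so for the second after the job is handed in, while the arm keeps its last pose, push and grip.
It also fails if it takes over 67 s, if anything falls off the work surface, if the arm or the gripper's body presses on something with over 40 N, if the wrist force passes 120 N, or if a joint passes its speed limit or range.

## Working session

There is one attempt and no reset: what is moved stays moved. The work goes in short steps, Python scripts to look and compute and a tool call to move; the robot and the scene stay as the last step left them, time stands still between calls to the robot, and variables do not carry over. Pictures are saved under pics/ and viewed, at most 10 in all, crops included, and the job is handed in when it is done.

Besides the shell and the picture viewer there is one more tool, called after ">>>" by a JSON object that holds its "name" and its "arguments". drive_tool: Moves the arm, as the interface text tells. Its arguments: {"type":"object","properties":{"commands":{"type":"array","items":{"type":"object","properties":{"hand":{"type":"number"},"translation":{"type":"array","items":{"type":"number"}},"angular":{"type":"array","items":{"type":"number"}}}}},"force":{"type":"number"}},"required":["commands"]}

```bash
mkdir -p pics; cat > h.py <<'E'
from station import bot
import numpy as np, cv2
def model(c):
    m=bot.camera_model(c); return m
def proj(m,P):
    P=np.atleast_2d(P); V=np.array(m["view"]); p=P@V[:3,:3].T+V[:3,3]
    return np.c_[m["fx"]*p[:,0]/-p[:,2]+m["cx"], m["fy"]*-p[:,1]/-p[:,2]+m["cy"]]
def ray(m,uv):
    V=np.array(m["view"]);R=V[:3,:3];o=-R.T@V[:3,3]
    d=R.T@np.array([(uv[0]-m["cx"])/m["fx"],-(uv[1]-m["cy"])/m["fy"],-1]); return o,d/np.linalg.norm(d)
def atz(m,uv,z):
    o,d=ray(m,uv); return o+d*(z-o[2])/d[2]
def tri(rs):
    A=0;b=0
    for o,d in rs:
        M=np.eye(3)-np.outer(d,d);A=A+M;b=b+M@o
    return np.linalg.solve(A,b)
def save(img,n): cv2.imwrite("pics/"+n,cv2.cvtColor(img,cv2.COLOR_RGB2BGR))
E
python3 - <<'E'
from h import *
np.set_printoptions(precision=3,suppress=True)
for c in("scene","top"):
    m=model(c);print({k:v for k,v in m.items() if k!="view"});o,_=ray(m,(320,240));print(c,o)
    save(bot.read_camera(c),c+"0.png")
    for n in("pump","lever_bar","tray","ball_center","bush","ram","grease_tin","wrench","socket"):
        for r in bot.find_in(c,n)[:3]:
            print(n,np.array(r["position"]).round(1),round(r["score"],2),atz(m,r["position"],0.02))
print(bot.get_obs())
E
```

```text
{'fx': 543.0991349031516, 'fy': 543.0991349031516, 'cx': 330.6669179231295, 'cy': 240.2389126991255}
scene [ 1.15  -0.241  0.969]
pump [515.6 281. ] 0.72 [0.585 0.298 0.02 ]
lever_bar [518.7 193.5] 0.91 [0.346 0.423 0.02 ]
lever_bar [365.6 316.1] 0.72 [ 0.592 -0.037  0.02 ]
lever_bar [351.5 295.3] 0.64 [ 0.536 -0.052  0.02 ]
tray [352. 296.] 0.72 [ 0.538 -0.051  0.02 ]
ball_center [363.8 319.3] 0.47 [ 0.599 -0.043  0.02 ]
bush [340.4 265.5] 0.42 [ 0.455 -0.055  0.02 ]
ram [232.8 298.8] 0.65 [ 0.485 -0.295  0.02 ]
ram [406.  206.3] 0.59 [0.32  0.142 0.02 ]
ram [516.3 280.5] 0.17 [0.584 0.3   0.02 ]
grease_tin [301.2 380.4] 0.95 [ 0.699 -0.193  0.02 ]
wrench [155.3 344.8] 0.64 [ 0.556 -0.456  0.02 ]
wrench [303.8 380. ] 0.41 [ 0.699 -0.188  0.02 ]
socket [440.6 343.8] 0.73 [0.689 0.088 0.02 ]
{'fx': 435.6459814270257, 'fy': 435.6459814270257, 'cx': 311.93456318343294, 'cy': 235.93078032119067}
top [ 0.33  -0.092  1.265]
pump [186.2 213.8] 0.63 [0.586 0.3   0.02 ]
lever_bar [161.5 234.4] 0.62 [0.525 0.37  0.02 ]
tray [306.4 239.6] 0.88 [ 0.509 -0.052  0.02 ]
ball_center [297.8 208.5] 0.5 [ 0.601 -0.027  0.02 ]
ram [387.  319.4] 0.73 [ 0.283 -0.279  0.02 ]
ram [235.3 308.9] 0.73 [0.312 0.148 0.02 ]
ram [387.4 249.1] 0.58 [ 0.481 -0.285  0.02 ]
grease_tin [352.2 171.6] 0.96 [ 0.712 -0.187  0.02 ]
wrench [444.8 233.2] 0.77 [ 0.527 -0.451  0.02 ]
socket [261.8 181.7] 0.62 [0.682 0.08  0.02 ]
{'t': 1.0, 'q': array([-1.279,  0.477,  0.022,  1.555, -0.011,  1.109, -0.083]), 'joint_vel': array([-0.   , -0.001,  0.002, -0.001,  0.001,  0.002, -0.001]), 'joint_torque': array([  0.   , -59.633,   1.607, -28.154,   0.013,   0.002,  -0.   ]), 'eef_pos': array([0.263, 0.622, 0.245]), 'tool_rot': array([-0.   ,  0.199,  0.98 ,  0.   ]), 'contact_force': array([-0.339, -0.466, -0.232]), 'torque': array([-0.007,  0.031, -0.021]), 'grasp_force': 0.0, 'gripper_width': 0.9976891903623687}
```

View pics/scene0.png

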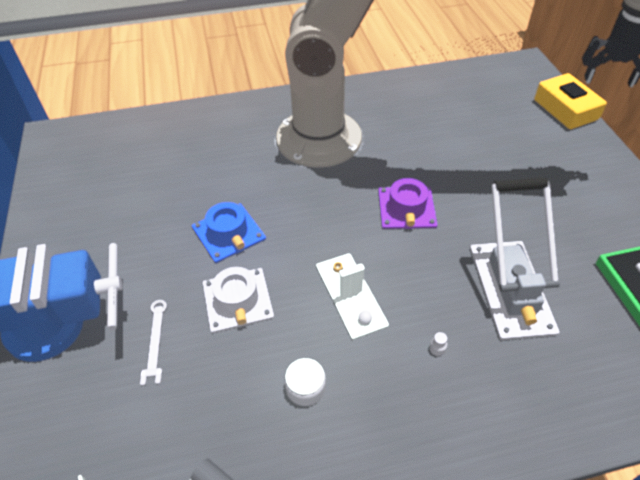

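View pics/top0.png

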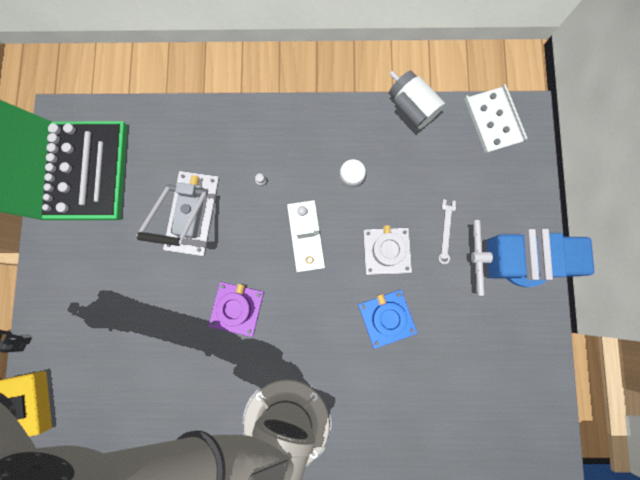

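The scene view shows the grey pump with its black crossbar at (522,185), the tray at (352,296) with the ball at its far end (366,317) and the bush at (338,267), and the grey ram at (236,288). The blue and purple rams are look-alikes. The top view agrees: bar (160,238), ball (303,211), bush (309,260), ram (390,249).

```bash
python3 - <<'E'
from h import *
np.set_printoptions(precision=4,suppress=True)
ims={}
M={c:model(c) for c in("scene","top")}
for c in M:
    im=bot.read_camera(c); ims[c]=im
    for n in("lever_bar","tray","ball_center","bush","ram","pump"):
        for i,r in enumerate(bot.outline_of(c,n)[:3]):
            k=r["pixels"].astype(np.uint8)
            if k.sum()<15: continue
            v,u=np.nonzero(k); ctr=(u.mean(),v.mean())
            col=im[k>0].mean(0)
            cs=np.concatenate([x.reshape(-1,2) for x in cv2.findContours(k,0,2)[0]])
            # rectify hull on plane
            z={"tray":.008,"ram":.006,"pump":.006}.get(n,.02)
            W=np.array([atz(M[c],p,z)[:2] for p in cs],np.float32)
            print(c,n,i,round(r["score"],2),k.sum(),np.array(ctr),col.round(),"rect",[np.round(x,3) for x in cv2.minAreaRect(W)])
# crops
a=cv2.resize(ims["scene"][150:350,440:590],None,fx=3,fy=3,interpolation=2)
b=cv2.resize(ims["top"][150:280,110:235],None,fx=2.8,fy=2.8,interpolation=2)
h=600;out=np.zeros((h,800,3),np.uint8);out[:600,:450]=a;out[:364,450:800]=b;save(out,"pump.png")
a=cv2.resize(ims["scene"][240:350,190:400],None,fx=3.8,fy=3.8,interpolation=2)[:,:798]
b=cv2.resize(ims["top"][190:285,275:425],None,fx=2,fy=2,interpolation=2)
out=np.zeros((600,800,3),np.uint8);out[:418,:798]=a[:418];out[419:600,:300]=b[:181];save(out,"tr.png")
E
```

```text
scene lever_bar 0 0.81 1654 [522.2582 217.4982] [160. 160. 165.] rect [array([0.446, 0.385]), array([0.136, 0.347]), np.float64(65.473)]
scene lever_bar 1 0.48 98 [337.2857 266.6939] [219. 199. 162.] rect [array([ 0.456, -0.062]), array([0.02, 0.03]), np.float64(76.064)]
scene tray 0 0.73 3506 [236.6706 298.9641] [219. 218. 220.] rect [array([ 0.47 , -0.287]), array([0.155, 0.132]), np.float64(1.775)]
scene tray 1 0.62 2805 [351.143  295.9986] [237. 239. 239.] rect [array([ 0.524, -0.046]), array([0.205, 0.092]), np.float64(8.095)]
scene ball_center 0 0.74 170 [364.6176 317.2647] [220. 222. 226.] rect [array([ 0.594, -0.04 ]), array([0.027, 0.033]), np.float64(74.452)]
scene ram 0 0.87 2631 [227.0243 230.9787] [ 85. 128. 216.] rect [array([ 0.273, -0.288]), array([0.163, 0.13 ]), np.float64(19.287)]
scene ram 1 0.7 3492 [236.2947 298.8119] [220. 218. 221.] rect [array([ 0.468, -0.288]), array([0.157, 0.132]), np.float64(2.062)]
scene ram 2 0.59 2441 [406.6743 205.8583] [158.  95. 192.] rect [array([0.296, 0.151]), array([0.131, 0.167]), np.float64(77.042)]
scene pump 0 0.82 7251 [516
[... 855 characters left out ...]
.047]), array([0.2  , 0.086]), np.float64(9.517)]
top bush 1 0.26 557 [351.3034 172.9785] [234. 235. 235.] rect [array([ 0.708, -0.183]), array([0.071, 0.079]), np.float64(89.543)]
top ram 0 0.92 2032 [386.4099 250.3386] [228. 227. 230.] rect [array([ 0.483, -0.284]), array([0.137, 0.131]), np.float64(2.041)]
top ram 1 0.92 2121 [235.0967 307.9321] [187. 129. 212.] rect [array([0.315, 0.152]), array([0.133, 0.136]), np.float64(76.101)]
top ram 2 0.89 2193 [386.6612 318.2882] [103. 160. 239.] rect [array([ 0.287, -0.28 ]), array([0.135, 0.133]), np.float64(19.129)]
top pump 0 0.94 3786 [185.2586 214.1426] [176. 177. 180.] rect [array([0.6  , 0.334]), array([0.209, 0.241]), np.float64(81.144)]
```

View pics/pump.png

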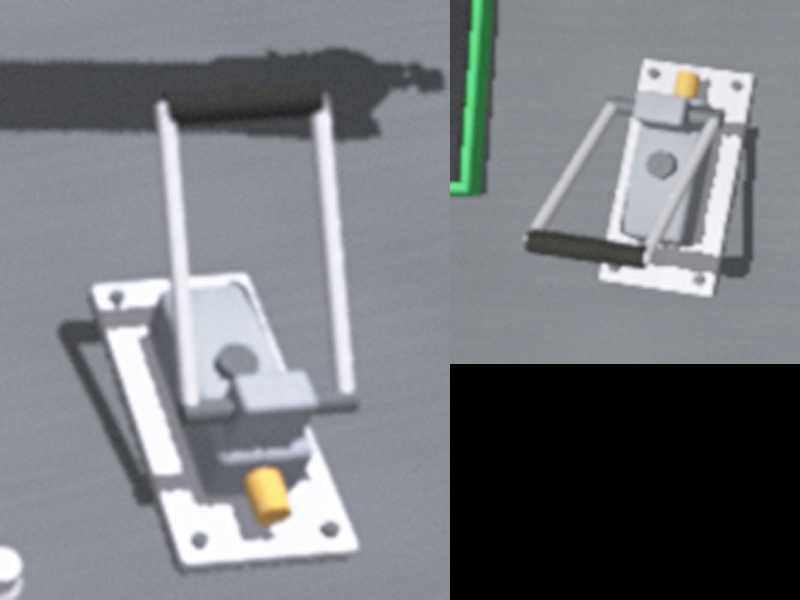

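The crop shows the bar ends at scene (495,186)/(547,182) and top (138,236)/(180,241), with the arms running from the bar to the pivot on the robot-far side.

```bash
python3 - <<'E'
from h import *
np.set_printoptions(precision=4,suppress=True)
S,T=model("scene"),model("top")
L=tri([ray(S,(494.7,185.4)),ray(T,(137.6,235.4))]);R=tri([ray(S,(546.4,182.0)),ray(T,(180.1,240.8))])
# scene left image = ? print both pairings
print("same",L,R)
mS=(520.5,183.7);mT=(158.9,238.1)
B=tri([ray(S,mS),ray(T,mT)]);print("bar mid",B,proj(S,B),proj(T,B))
pl=[((x-450)/2.8+109.7,y/2.8+149.7) for x,y in((643,60),(755,73),(715,296),(600,280))]
P=np.array([atz(T,p,.008) for p in pl]);print("plate T",P,P.mean(0))
ps=[(x/3+439.7,y/3+149.7) for x,y in((93,287),(245,274),(357,548),(183,566))]
P2=np.array([atz(S,p,.008) for p in ps]);print("plate S",P2,P2.mean(0))
for Q in(P,P2):
  pass
d=(P[0]+P[1]-P[2]-P[3]);print("yaw",np.arctan2(d[1],d[0])); d=(P2[2]+P2[3]-P2[0]-P2[1]);print("yawS",np.arctan2(d[1],d[0]))
b=tri([ray(S,(364.6,317.3)),ray(T,(301.4,210.2))]);print("ball",b, atz(S,(364.6,317.3),.019),atz(T,(301.4,210.2),.019))
print("bush",atz(S,(337.3,266.7),.012),atz(T,(309,260),.012))
E
```

```text
same [0.4785 0.3013 0.2237] [0.4983 0.2936 0.2242]
bar mid [0.4856 0.3038 0.2134] [[520.5553 183.6883]] [[158.9426 238.1148]]
plate T [[0.7193 0.3327 0.008 ]
 [0.7044 0.2115 0.008 ]
 [0.4649 0.2452 0.008 ]
 [0.4817 0.3665 0.008 ]] [0.5926 0.289  0.008 ]
plate S [[0.4618 0.2505 0.008 ]
 [0.4779 0.3683 0.008 ]
 [0.7155 0.3324 0.008 ]
 [0.7001 0.2133 0.008 ]] [0.5888 0.2911 0.008 ]
yaw -0.14049111780242565
yawS -0.15264920236586255
ball [ 0.5955 -0.0388  0.0211] [ 0.594  -0.0396  0.019 ] [ 0.5962 -0.0374  0.019 ]
bush [ 0.4505 -0.0607  0.012 ] [ 0.451  -0.0598  0.012 ]
```

View pics/tr.png

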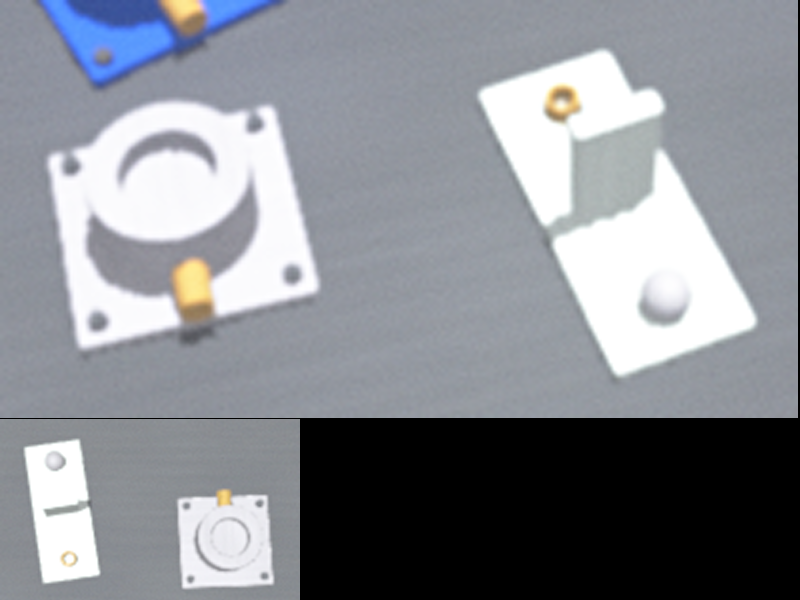

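The crop shows the grey ram with its well and coupling, and the tray with the ball at the near (+x) end, the bush at the far end and the blade across the middle. I'll move above the lever bar and check it with the wrist camera.

>>> {"name": "drive_tool", "arguments": {"commands": [{"hand":1,"translation":[0,0,60],"angular":[0,0,0]},{"hand":1,"translation":[222,-318,85],"angular":[0,0,-1.316]},{"hand":1,"translation":[222,-318,85],"angular":[0,0,-1.316]},{"hand":1,"translation":[222,-318,85],"angular":[0,0,-1.316]},{"hand":1,"translation":[222,-318,85],"angular":[0,0,-1.316]},{"hand":1,"translation":[222,-318,85],"angular":[0,0,-1.316]},{"hand":1,"translation":[222,-318,85],"angular":[0,0,-1.316]},{"hand":1,"translation":[222,-318,85],"angular":[0,0,-1.316]},{"hand":1,"translation":[222,-318,85],"angular":[0,0,-1.316]},{"hand":1,"translation":[222,-318,85],"angular":[0,0,-1.316]}]}}

```text
t: 2.95
eef_pos: [0.4838, 0.3053, 0.3301]
tool_rot: [-0.0, 0.755, 0.656, -0.0]
contact_force: [-0.5, 0.4, -0.3]
gripper_width: 1.002
grasp_force: 0.0
```

```bash
python3 - <<'E'
from h import *
np.set_printoptions(precision=4,suppress=True)
m=model("wrist"); im=bot.read_camera("wrist"); save(im,"w1.png")
np.save("w1.npy",m["view"]);o,_=ray(m,(320,240));print(o,m["fx"],m["cx"],m["cy"],bot.get_obs()["q"])
for n in("lever_bar","pump"):
  for r in bot.find_in("wrist",n)[:2]: print(n,r)
E
```

```text
[0.4936 0.3763 0.4594] 370.0296687112102 319.1629300856724 236.16363112827062 [-0.9938  0.2424  0.3936  1.7224 -0.0997  1.1967 -0.7134]
lever_bar {'position': [333.4, 221.9], 'score': 0.75}
pump {'position': [397.3, 197.0], 'score': 0.86}
```

View pics/w1.png

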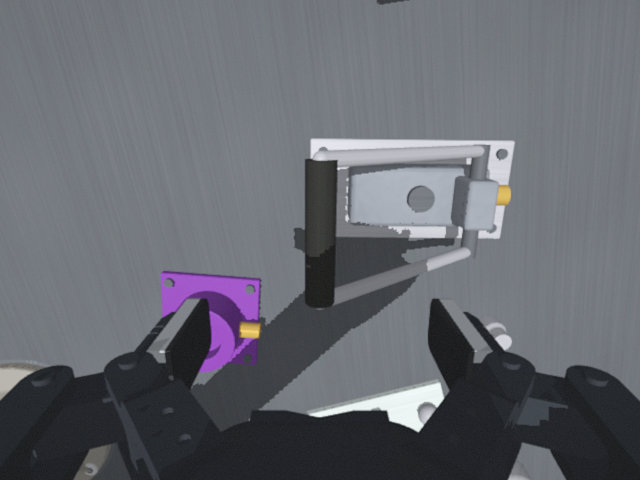

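The wrist view shows the bar upright in the image from (321,158) to (320,304), mid (320,231), so the yaw is aligned.

```bash
python3 - <<'E'
from h import *
np.set_printoptions(precision=4,suppress=True)
m=model("wrist");S,T=model("scene"),model("top")
print([atz(m,p,.208) for p in((321,158),(320,304))])
uv=(320.3,231); print("w@.208",atz(m,uv,.208),"s",atz(S,(520.5,183.7),.208),"t",atz(T,(158.9,238.1),.208))
print("tri all",tri([ray(m,uv),ray(S,(520.5,183.7)),ray(T,(158.9,238.1))]))
# plate corners in wrist
c=[(311,139),(515,141),(500,239)]
print([atz(m,p,.008) for p in c])
E
```

```text
[array([0.4919, 0.3562, 0.208 ]), array([0.4764, 0.2499, 0.208 ])]
w@.208 [0.4844 0.3061 0.208 ] s [0.4809 0.3075 0.208 ] t [0.4864 0.3059 0.208 ]
tri all [0.4848 0.3056 0.2109]
[array([0.4818, 0.3636, 0.008 ]), array([0.7202, 0.3278, 0.008 ]), array([0.7024, 0.2081, 0.008 ])]
```

>>> {"name": "drive_tool", "arguments": {"commands": [{"hand":1,"translation":[1,0,-60],"angular":[0,0,0]},{"hand":1,"translation":[1,0,-120],"angular":[0,0,0]},{"hand":1,"translation":[1,0,-127],"angular":[0,0,0]},{"hand":1,"translation":[1,0,-127],"angular":[0,0,0]},{"hand":0,"translation":[1,0,-127],"angular":[0,0,0]},{"hand":0,"translation":[1,0,-127],"angular":[0,0,0]},{"hand":0,"translation":[1,0,-127],"angular":[0,0,0]},{"hand":0,"translation":[1,0,-127],"angular":[0,0,0]},{"hand":0,"translation":[1,0,-127],"angular":[0,0,0]}], "force": 25}}

```text
t: 4.22
eef_pos: [0.484, 0.3044, 0.2039]
tool_rot: [-0.001, 0.756, 0.654, -0.001]
contact_force: [-6.4, -0.3, 8.3]
gripper_width: 0.248
grasp_force: 27.1
```

>>> {"name": "drive_tool", "arguments": {"commands": [{"hand":0,"translation":[-15,2,-23],"angular":[0,0,0]},{"hand":0,"translation":[-27,4,-47.5],"angular":[0,0,0]},{"hand":0,"translation":[-35.5,5,-73.5],"angular":[0,0,0]},{"hand":0,"translation":[-40.5,6,-100],"angular":[0,0,0]},{"hand":0,"translation":[-40.5,6,-104],"angular":[0,0,0]},{"hand":0,"translation":[-40.5,6,-104],"angular":[0,0,0]},{"hand":0,"translation":[-40.5,6,-104],"angular":[0,0,0]}]}}

```text
t: 5.1
eef_pos: [0.4441, 0.3104, 0.1001]
tool_rot: [-0.001, 0.756, 0.654, -0.001]
contact_force: [-6.8, 0.1, 10.6]
gripper_width: 0.246
grasp_force: 30.6
```

```bash
python3 - <<'E'
from h import *
save(np.hstack([bot.read_camera("scene")[140:360,420:620],np.ascontiguousarray(bot.read_camera("wrist"))[130:350,200:600]]),"dn.png")
E
```

```text
(no output)
```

View pics/dn.png

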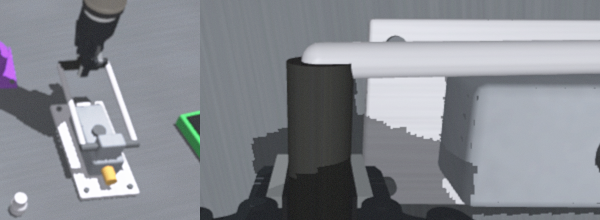

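The crop shows the bar held and nearly level. The force is only the spring's 10 N, so I'll push further to make sure it reaches the stop.

>>> {"name": "drive_tool", "arguments": {"commands": [{"hand":0,"translation":[-0.5,0,-5],"angular":[0,0,0]},{"hand":0,"translation":[-0.5,0,-5],"angular":[0,0,0]}]}}

```text
t: 5.45
eef_pos: [0.4437, 0.3105, 0.0966]
tool_rot: [-0.001, 0.756, 0.654, -0.001]
contact_force: [-10.5, -4.2, 24.5]
gripper_width: 0.245
grasp_force: 32.2
```

>>> {"name": "drive_tool", "arguments": {"commands": [{"hand":0,"translation":[0,0,-4],"angular":[0,0,0]},{"hand":0,"translation":[0,0,-4],"angular":[0,0,0]}]}}

```text
t: 5.7
eef_pos: [0.4438, 0.311, 0.0943]
tool_rot: [-0.002, 0.756, 0.654, -0.0]
contact_force: [-16.2, -5.0, 43.1]
gripper_width: 0.25
grasp_force: 34.6
```

Force rose to 43 N, so the lever is on its stop. Now up, past the top stop slightly.

>>> {"name": "drive_tool", "arguments": {"commands": [{"hand":0,"translation":[0,0,10],"angular":[0,0,0]},{"hand":0,"translation":[5.5,-1,39],"angular":[0,0,0]},{"hand":0,"translation":[14,-2,65],"angular":[0,0,0]},{"hand":0,"translation":[26,-4,90],"angular":[0,0,0]},{"hand":0,"translation":[41,-6,113],"angular":[0,0,0]},{"hand":0,"translation":[42,-6,117],"angular":[0,0,0]},{"hand":0,"translation":[42,-6,117],"angular":[0,0,0]}]}}

```text
t: 6.58
eef_pos: [0.4842, 0.3021, 0.203]
tool_rot: [0.0, 0.756, 0.654, -0.004]
contact_force: [3.0, 2.5, -26.7]
gripper_width: 0.248
grasp_force: 27.3
```

>>> {"name": "drive_tool", "arguments": {"commands": [{"hand":0,"translation":[0,0,4],"angular":[0,0,0]},{"hand":0,"translation":[0,0,4],"angular":[0,0,0]}]}}

```text
t: 6.82
eef_pos: [0.4842, 0.3015, 0.2061]
tool_rot: [0.001, 0.757, 0.654, -0.004]
contact_force: [6.3, 3.1, -32.5]
gripper_width: 0.247
grasp_force: 26.7
```

>>> {"name": "drive_tool", "arguments": {"commands": [{"hand":0,"translation":[0,0,-8],"angular":[0,0,0]},{"hand":0,"translation":[-16,2,-31],"angular":[0,0,0]},{"hand":0,"translation":[-28,4,-55.5],"angular":[0,0,0]},{"hand":0,"translation":[-36.5,5,-81.5],"angular":[0,0,0]},{"hand":0,"translation":[-41.5,6,-108],"angular":[0,0,0]},{"hand":0,"translation":[-42,6,-117],"angular":[0,0,0]},{"hand":0,"translation":[-42,6,-117],"angular":[0,0,0]},{"hand":0,"translation":[-42,6,-117],"angular":[0,0,0]}]}}

```text
t: 7.82
eef_pos: [0.4434, 0.3083, 0.0962]
tool_rot: [-0.001, 0.757, 0.654, -0.002]
contact_force: [-11.1, -8.4, 25.2]
gripper_width: 0.251
grasp_force: 37.0
```

>>> {"name": "drive_tool", "arguments": {"commands": [{"hand":0,"translation":[0,0,8],"angular":[0,0,0]},{"hand":0,"translation":[5.5,-1,37],"angular":[0,0,0]},{"hand":0,"translation":[14,-2,63],"angular":[0,0,0]},{"hand":0,"translation":[26,-4,88],"angular":[0,0,0]},{"hand":0,"translation":[41,-5,111],"angular":[0,0,0]},{"hand":0,"translation":[42,-5,117],"angular":[0,0,0]},{"hand":0,"translation":[42,-5,117],"angular":[0,0,0]},{"hand":0,"translation":[42,-5,117],"angular":[0,0,0]}]}}

```text
t: 8.82
eef_pos: [0.4842, 0.3012, 0.2067]
tool_rot: [0.001, 0.757, 0.654, -0.005]
contact_force: [3.2, -1.9, -27.2]
gripper_width: 0.244
grasp_force: 27.4
```

>>> {"name": "drive_tool", "arguments": {"commands": [{"hand":0,"translation":[0,0,-8],"angular":[0,0,0]},{"hand":0,"translation":[-16,2,-31],"angular":[0,0,0]},{"hand":0,"translation":[-28,4,-55.5],"angular":[0,0,0]},{"hand":0,"translation":[-36.5,5,-81.5],"angular":[0,0,0]},{"hand":0,"translation":[-41.5,6,-108],"angular":[0,0,0]},{"hand":0,"translation":[-42,6,-117],"angular":[0,0,0]},{"hand":0,"translation":[-42,6,-117],"angular":[0,0,0]},{"hand":0,"translation":[-42,6,-117],"angular":[0,0,0]}]}}

```text
t: 9.82
eef_pos: [0.4434, 0.3084, 0.0966]
tool_rot: [-0.001, 0.757, 0.654, -0.003]
contact_force: [-12.9, -12.0, 31.2]
gripper_width: 0.246
grasp_force: 37.8
```

>>> {"name": "drive_tool", "arguments": {"commands": [{"hand":0,"translation":[0,0,8],"angular":[0,0,0]},{"hand":0,"translation":[5.5,-1,37],"angular":[0,0,0]},{"hand":0,"translation":[14,-2,63],"angular":[0,0,0]},{"hand":0,"translation":[26,-4,88],"angular":[0,0,0]},{"hand":0,"translation":[41,-5,111],"angular":[0,0,0]},{"hand":0,"translation":[42,-5,117],"angular":[0,0,0]},{"hand":0,"translation":[42,-5,117],"angular":[0,0,0]},{"hand":0,"translation":[42,-5,117],"angular":[0,0,0]}]}}

```text
t: 10.82
eef_pos: [0.4842, 0.302, 0.2067]
tool_rot: [0.001, 0.757, 0.653, -0.005]
contact_force: [3.0, -3.5, -28.1]
gripper_width: 0.243
grasp_force: 27.5
```

Three strokes done; one more for margin, then release.

>>> {"name": "drive_tool", "arguments": {"commands": [{"hand":0,"translation":[0,0,-8],"angular":[0,0,0]},{"hand":0,"translation":[-16,2,-31],"angular":[0,0,0]},{"hand":0,"translation":[-28,4,-55.5],"angular":[0,0,0]},{"hand":0,"translation":[-36.5,5,-81.5],"angular":[0,0,0]},{"hand":0,"translation":[-41.5,6,-108],"angular":[0,0,0]},{"hand":0,"translation":[-42,6,-118],"angular":[0,0,0]},{"hand":0,"translation":[-42,6,-118],"angular":[0,0,0]},{"hand":0,"translation":[-42,6,-118],"angular":[0,0,0]}]}}

```text
t: 11.82
eef_pos: [0.4436, 0.3098, 0.0956]
tool_rot: [-0.001, 0.757, 0.653, -0.002]
contact_force: [-11.5, -11.3, 27.3]
gripper_width: 0.246
grasp_force: 38.6
```

>>> {"name": "drive_tool", "arguments": {"commands": [{"hand":0,"translation":[0,0,8],"angular":[0,0,0]},{"hand":0,"translation":[5.5,-1,37],"angular":[0,0,0]},{"hand":0,"translation":[14,-2,63],"angular":[0,0,0]},{"hand":0,"translation":[26,-4,88],"angular":[0,0,0]},{"hand":0,"translation":[41,-5,111],"angular":[0,0,0]},{"hand":0,"translation":[42,-5,118],"angular":[0,0,0]},{"hand":0,"translation":[42,-5,118],"angular":[0,0,0]},{"hand":0,"translation":[42,-5,118],"angular":[0,0,0]}]}}

```text
t: 12.82
eef_pos: [0.4845, 0.3033, 0.207]
tool_rot: [0.001, 0.757, 0.654, -0.005]
contact_force: [2.9, -3.6, -28.0]
gripper_width: 0.245
grasp_force: 27.4
```

>>> {"name": "drive_tool", "arguments": {"commands": [{"hand":0,"translation":[0,0,-5],"angular":[0,0,0]},{"hand":1,"translation":[0,0,-5],"angular":[0,0,0]},{"hand":1,"translation":[0,0,-5],"angular":[0,0,0]},{"hand":1,"translation":[0,0,-5],"angular":[0,0,0]},{"hand":1,"translation":[0,0,-5],"angular":[0,0,0]},{"hand":1,"translation":[0,0,20],"angular":[0,0,0]},{"hand":1,"translation":[0,0,70],"angular":[0,0,0]},{"hand":1,"translation":[0,0,100],"angular":[0,0,0]},{"hand":1,"translation":[0,0,100],"angular":[0,0,0]}]}}

```text
t: 13.95
eef_pos: [0.4881, 0.3076, 0.3141]
tool_rot: [-0.0, 0.757, 0.654, 0.003]
contact_force: [-0.6, -0.7, 0.1]
gripper_width: 1.002
grasp_force: 0.0
```

>>> {"name": "drive_tool", "arguments": {"commands": [{"hand":1,"translation":[36,-354,-14],"angular":[0,0,0.288]},{"hand":1,"translation":[36,-354,-14],"angular":[0,0,0.288]},{"hand":1,"translation":[36,-354,-14],"angular":[0,0,0.288]},{"hand":1,"translation":[36,-354,-14],"angular":[0,0,0.288]},{"hand":1,"translation":[36,-354,-14],"angular":[0,0,0.288]},{"hand":1,"translation":[36,-354,-14],"angular":[0,0,0.288]},{"hand":1,"translation":[36,-354,-14],"angular":[0,0,0.288]},{"hand":1,"translation":[36,-354,-14],"angular":[0,0,0.288]},{"hand":1,"translation":[36,-354,-14],"angular":[0,0,0.288]},{"hand":1,"translation":[36,-354,-14],"angular":[0,0,0.288]}]}}

```text
t: 15.2
eef_pos: [0.5228, -0.0459, 0.2972]
tool_rot: [-0.0, 0.654, 0.757, 0.0]
contact_force: [0.1, -0.2, 0.1]
gripper_width: 1.001
grasp_force: 0.0
```

```bash
python3 - <<'E'
from h import *
np.set_printoptions(precision=4,suppress=True)
m=model("wrist"); im=bot.read_camera("wrist"); save(im,"w2.png")
for n in("ball_center","bush","tray","ram"):
  for r in bot.outline_of("wrist",n)[:2]:
    k=r["pixels"].astype(np.uint8); v,u=np.nonzero(k); 
    if k.sum()<15: continue
    cs=np.concatenate([x.reshape(-1,2) for x in cv2.findContours(k,0,2)[0]])
    z={"ball_center":.019,"bush":.012,"tray":.008,"ram":.006}[n]
    W=np.array([atz(m,p,z)[:2] for p in cs],np.float32)
    print(n,round(r["score"],2),k.sum(),u.mean().round(1),v.mean().round(1),atz(m,(u.mean(),v.mean()),z),[np.round(x,4) for x in cv2.minAreaRect(W)])
T=model("top");im=bot.read_camera("top");save(im,"t2.png")
for r in bot.find_in("top","lever_bar")[:2]:print(r)
E
```

```text
ball_center 0.75 595 384.2 198.4 [ 0.5945 -0.0402  0.019 ] [array([ 0.5949, -0.0399]), array([0.0301, 0.0295]), np.float64(10.6539)]
bush 0.66 329 255.5 197.4 [ 0.4515 -0.0615  0.012 ] [array([ 0.4515, -0.0617]), array([0.0242, 0.0241]), np.float64(8.3855)]
tray 0.66 11426 317.5 195.2 [ 0.5207 -0.0495  0.008 ] [array([ 0.5235, -0.0551]), array([0.2007, 0.0901]), np.float64(8.009)]
ram 0.94 6288 98.7 331.2 [ 0.2685 -0.2651  0.006 ] [array([ 0.2679, -0.2741]), array([0.1612, 0.1027]), np.float64(19.8707)]
ram 0.73 5114 138.6 20.6 [0.3161 0.1002 0.006 ] [array([0.3064, 0.0896]), array([0.1439, 0.0547]), np.float64(8.3641)]
{'position': [163.4, 234.3], 'score': 0.73}
```

View pics/w2.png

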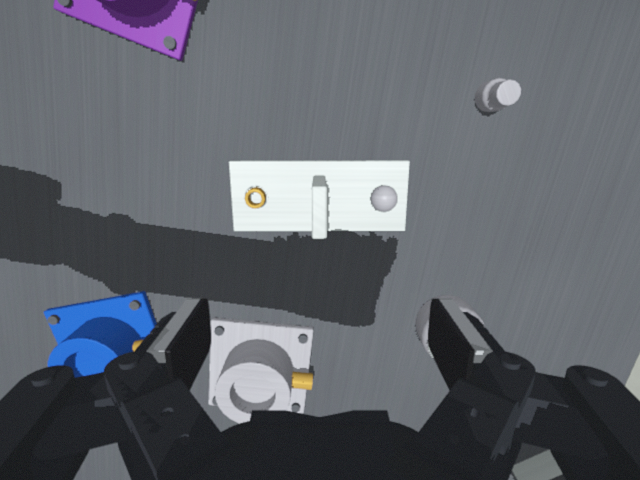

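The wrist view shows the tray square to the image, with the blade top at about (320,212), the ball at (384,198) and the bush at (255,197). The socket and the look-alikes are clear of it.

```bash
python3 - <<'E'
from h import *
from scipy.optimize import minimize
np.set_printoptions(precision=4,suppress=True)
m=model("wrist");S,T=model("scene"),model("top")
print("blade top",atz(m,(319.7,212),.092), [atz(m,p,.092) for p in((319.7,186),(319.7,238))])
print("blade tri w/ scene", tri([ray(m,(319.7,212)),ray(S,(190+617/3.8,240+116/3.8))]))
print("ram tri",tri([ray(S,(234.3,284.7)),ray(T,(390,248.3))]),atz(S,(234.3,284.7),.06),atz(T,(390,248.3),.06))
ps=[(x/3.8+189.8,y/3.8+239.8) for x,y in((50,155),(275,107),(318,291),(82,348))]
P=np.array([atz(S,p,.006) for p in ps]);print("footS",P.mean(0),np.linalg.norm(P[0]-P[1]))
pt=[(x/2+274.7,(y-419)/2+189.7) for x,y in((178,499),(268,495),(272,583),(182,588))]
P=np.array([atz(T,p,.006) for p in pt]);print("footT",P.mean(0),np.linalg.norm(P[0]-P[1]))
a=np.linspace(0,2*np.pi,180)
for c,f in(("scene","scene0.png"),("top","top0.png")):
    M=model(c);g=cv2.GaussianBlur(cv2.imread("pics/"+f,0).astype(np.float32),(0,0),1.0)
    def score(xy):
        C=np.c_[xy[0]+.045*np.cos(a),xy[1]+.045*np.sin(a),0*a+.06]
        p=proj(M,C).astype(np.float32);q=proj(M,np.c_[xy[0]+.048*np.cos(a),xy[1]+.048*np.sin(a),0*a+.06]).astype(np.float32)
        r=proj(M,np.c_[xy[0]+.042*np.cos(a),xy[1]+.042*np.sin(a),0*a+.06]).astype(np.float32)
        s=lambda w:cv2.remap(g,w[:,0].copy(),w[:,1].copy(),1).ravel()
        return np.minimum(np.abs(s(q)-s(r)),60).sum()
    best=max((score((x,y)),x,y) for x in np.arange(.45,.51,.001) for y in np.arange(-.31,-.26,.001));print(c,best)
E
```

```text
blade top [ 0.5233 -0.051   0.092 ] [array([ 0.5199, -0.0271,  0.092 ]), array([ 0.527 , -0.0759,  0.092 ])]
blade tri w/ scene [ 0.5241 -0.0498  0.0913]
ram tri [ 0.4789 -0.2857  0.0594] [ 0.4795 -0.2853  0.06  ] [ 0.4788 -0.2859  0.06  ]
footS [ 0.4761 -0.2855  0.006 ] 0.1308037028911319
footT [ 0.4786 -0.2863  0.006 ] 0.1313005351383732
scene (np.float32(8123.8945), np.float64(0.47600000000000003), np.float64(-0.286))
top (np.float32(4843.4663), np.float64(0.452), np.float64(-0.298))
```

>>> {"name": "drive_tool", "arguments": {"commands": [{"hand":1,"translation":[0.5,-5,-60],"angular":[0,0,0]},{"hand":1,"translation":[0.5,-5,-120],"angular":[0,0,0]},{"hand":1,"translation":[0.5,-5,-170],"angular":[0,0,0]},{"hand":1,"translation":[0.5,-5,-205],"angular":[0,0,0]},{"hand":1,"translation":[0.5,-5,-232],"angular":[0,0,0]},{"hand":1,"translation":[0.5,-5,-237],"angular":[0,0,0]},{"hand":1,"translation":[0.5,-5,-237],"angular":[0,0,0]},{"hand":1,"translation":[0.5,-5,-237],"angular":[0,0,0]}]}}

```text
t: 16.55
eef_pos: [0.5242, -0.0523, 0.0615]
tool_rot: [0.001, 0.655, 0.756, 0.001]
contact_force: [-0.2, -0.2, -0.0]
gripper_width: 1.001
grasp_force: 0.0
```

>>> {"name": "drive_tool", "arguments": {"commands": [{"hand":0.35,"translation":[0,1,0],"angular":[0,0,0]},{"hand":0.3,"translation":[0,1,0],"angular":[0,0,0]},{"hand":0.27,"translation":[0,1,0],"angular":[0,0,0]},{"hand":0.24,"translation":[0,1,0],"angular":[0,0,0]},{"hand":0.21,"translation":[0,1,0],"angular":[0,0,0]},{"hand":0.18,"translation":[0,1,0],"angular":[0,0,0]},{"hand":0.15,"translation":[0,1,0],"angular":[0,0,0]},{"hand":0.1,"translation":[0,1,0],"angular":[0,0,0]},{"hand":0,"translation":[0,1,0],"angular":[0,0,0]},{"hand":0,"translation":[0,1,0],"angular":[0,0,0]}], "force": 30}}

```text
t: 17.8
eef_pos: [0.5232, -0.0512, 0.0603]
tool_rot: [0.0, 0.655, 0.756, 0.0]
contact_force: [-0.5, 0.4, 1.1]
gripper_width: 0.156
grasp_force: 30.1
```

>>> {"name": "drive_tool", "arguments": {"commands": [{"hand":0,"translation":[0,0,0],"angular":[0,0,0]},{"hand":0,"translation":[0,0,0],"angular":[0,0,0]},{"hand":0,"translation":[0,0,0],"angular":[0,0,0]}], "force": 90}}

```text
t: 18.18
eef_pos: [0.5233, -0.0513, 0.0604]
tool_rot: [0.0, 0.655, 0.756, 0.0]
contact_force: [-1.1, 0.1, 4.8]
gripper_width: 0.152
grasp_force: 88.3
```

>>> {"name": "drive_tool", "arguments": {"commands": [{"hand":0,"translation":[0,0,2],"angular":[0,0,0]},{"hand":0,"translation":[0,0,6],"angular":[0,0,0]},{"hand":0,"translation":[0,0,12],"angular":[0,0,0]},{"hand":0,"translation":[0,0,19],"angular":[0,0,0]},{"hand":0,"translation":[0,0,26],"angular":[0,0,0]},{"hand":0,"translation":[0,0,32],"angular":[0,0,0]},{"hand":0,"translation":[0,0,37],"angular":[0,0,0]},{"hand":0,"translation":[0,0,40],"angular":[0,0,0]},{"hand":0,"translation":[0,0,40],"angular":[0,0,0]},{"hand":0,"translation":[0,0,40],"angular":[0,0,0]}]}}

```text
t: 19.42
eef_pos: [0.5231, -0.0512, 0.1002]
tool_rot: [-0.0, 0.655, 0.756, -0.0]
contact_force: [-0.1, 0.0, -5.5]
gripper_width: 0.152
grasp_force: 87.7
```

```bash
python3 - <<'E'
from h import *
a=cv2.resize(bot.read_camera("scene")[200:350,270:440],None,fx=2.3,fy=2.3)
b=bot.read_camera("wrist")[100:445,180:580]
save(np.hstack([a,b]),"lift.png")
E
```

```text
(no output)
```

View pics/lift.png

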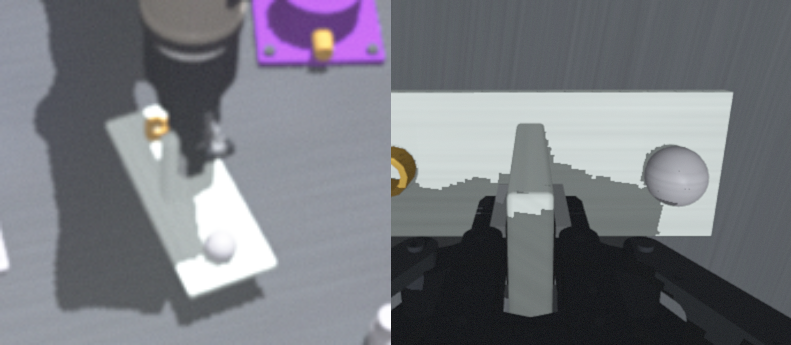

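The tray is lifted and level, with the ball (right, on the plate) and the bush both seated. Next I lift it to height and measure the ball.

>>> {"name": "drive_tool", "arguments": {"commands": [{"hand":0,"translation":[0,0,3],"angular":[0,0,0]},{"hand":0,"translation":[0,0,10],"angular":[0,0,0]},{"hand":0,"translation":[0,0,20],"angular":[0,0,0]},{"hand":0,"translation":[0,0,32],"angular":[0,0,0]},{"hand":0,"translation":[0,0,44],"angular":[0,0,0]},{"hand":0,"translation":[0,0,55],"angular":[0,0,0]},{"hand":0,"translation":[0,0,63],"angular":[0,0,0]},{"hand":0,"translation":[0,0,68],"angular":[0,0,0]},{"hand":0,"translation":[0,0,70],"angular":[0,0,0]},{"hand":0,"translation":[0,0,70],"angular":[0,0,0]}]}}

```text
t: 20.78
eef_pos: [0.5231, -0.0512, 0.1702]
tool_rot: [-0.0, 0.655, 0.756, -0.0]
contact_force: [0.3, 0.4, -5.2]
gripper_width: 0.152
grasp_force: 87.8
```

```bash
cat > ball.py <<'E'
from h import *
np.set_printoptions(precision=4,suppress=True)
R=[]
for c in("wrist","scene","top"):
    m=model(c); bot.read_camera(c)
    for n in("ball_center","bush","tray"):
      for r in bot.outline_of(c,n)[:1]:
        k=r["pixels"].astype(np.uint8); v,u=np.nonzero(k)
        if k.sum()<15: continue
        p=(u.mean(),v.mean());z={"ball_center":.129,"bush":.122,"tray":.118}[n]
        print(c,n,round(r["score"],2),k.sum(),np.round(p,1),atz(m,p,z))
        if n=="ball_center" and r["score"]>.4:R.append((c,ray(m,p)))
if len(R)>1:print("tri",tri([x[1] for x in R]))
o=bot.get_obs();print(o["eef_pos"],o["tool_rot"],o["contact_force"],o["grasp_force"])
E
python3 ball.py
```

```text
wrist ball_center 0.72 3086 [465.3 276.2] [ 0.5944 -0.0402  0.129 ]
wrist bush 0.81 1868 [177.9 271.9] [ 0.4507 -0.0616  0.122 ]
wrist tray 0.71 51739 [315.6 264.9] [ 0.5205 -0.0491  0.118 ]
scene ball_center 0.74 188 [367.1 286.4] [ 0.5944 -0.0398  0.129 ]
scene bush 0.34 874 [154.1 345. ] [ 0.6202 -0.4353  0.122 ]
scene tray 0.79 2816 [352.6 269.7] [ 0.5422 -0.0535  0.118 ]
top tray 0.69 467 [313.9 250.6] [ 0.4656 -0.0755  0.118 ]
tri [ 0.5944 -0.04    0.1291]
[ 0.5232 -0.0512  0.1703] [-0.      0.6548  0.7558  0.    ] [ 0.106   0.3791 -5.9746] 87.80726909637451
```

>>> {"name": "drive_tool", "arguments": {"commands": [{"hand":0,"translation":[-1.5,-3,0],"angular":[0,0,0]},{"hand":0,"translation":[-4.5,-10,0],"angular":[0,0,0]},{"hand":0,"translation":[-9.5,-20,0],"angular":[0,0,0]},{"hand":0,"translation":[-15.5,-33,0],"angular":[0,0,0]},{"hand":0,"translation":[-22,-47,0],"angular":[0,0,0]},{"hand":0,"translation":[-29.5,-62,0],"angular":[0,0,0]},{"hand":0,"translation":[-36.5,-77,0],"angular":[0,0,0]},{"hand":0,"translation":[-43.5,-92,0],"angular":[0,0,0]},{"hand":0,"translation":[-50.5,-107,0],"angular":[0,0,0]},{"hand":0,"translation":[-57.5,-122,0],"angular":[0,0,0]}]}}

```text
t: 22.62
eef_pos: [0.4653, -0.1742, 0.1703]
tool_rot: [0.0, 0.655, 0.756, 0.0]
contact_force: [0.2, -0.4, -6.1]
gripper_width: 0.152
grasp_force: 87.8
```

>>> {"name": "drive_tool", "arguments": {"commands": [{"hand":0,"translation":[-7,-15,0],"angular":[0,0,0]},{"hand":0,"translation":[-14,-30,0],"angular":[0,0,0]},{"hand":0,"translation":[-21,-45,0],"angular":[0,0,0]},{"hand":0,"translation":[-28.5,-60,0],"angular":[0,0,0]},{"hand":0,"translation":[-35.5,-75,0],"angular":[0,0,0]},{"hand":0,"translation":[-42,-89,0],"angular":[0,0,0]},{"hand":0,"translation":[-48,-102,0],"angular":[0,0,0]},{"hand":0,"translation":[-53,-112,0],"angular":[0,0,0]},{"hand":0,"translation":[-56,-119,0],"angular":[0,0,0]},{"hand":0,"translation":[-58.5,-123.5,0],"angular":[0,0,0]},{"hand":0,"translation":[-58.5,-123.5,0],"angular":[0,0,0]},{"hand":0,"translation":[-58.5,-123.5,0],"angular":[0,0,0]}]}}

```text
t: 24.12
eef_pos: [0.4075, -0.2963, 0.1703]
tool_rot: [-0.0, 0.655, 0.756, 0.0]
contact_force: [0.1, 0.2, -5.2]
gripper_width: 0.154
grasp_force: 87.8
```

```bash
python3 ball.py; python3 - <<'E'
from h import *
s=bot.read_camera("scene");t=bot.read_camera("top")
w=bot.read_camera("wrist")
a=cv2.resize(s[220:340,160:310],(400,320));b=cv2.resize(s[150:350,440:600],(256,320));c=cv2.resize(w,(400,300));d=cv2.resize(t[180:330,330:460],(256,300))
save(np.vstack([np.hstack([a,b]),np.hstack([c,d])])[:600],"fin.png")
E
```

```text
wrist bush 0.71 1795 [178.  271.4] [ 0.3351 -0.3065  0.122 ]
wrist tray 0.79 52512 [315.8 264.9] [ 0.405  -0.2942  0.118 ]
scene ball_center 0.47 180 [228.6 263.7] [ 0.4779 -0.2865  0.129 ]
scene tray 0.65 2611 [222.  247.4] [ 0.4245 -0.295   0.118 ]
top ball_center 0.39 88 [393.1 244.8] [ 0.4795 -0.283   0.129 ]
top bush 0.17 1027 [166.2 224. ] [0.5374 0.3207 0.122 ]
top tray 0.61 671 [386.8 252.1] [ 0.4615 -0.2679  0.118 ]
[ 0.4072 -0.2967  0.1703] [-0.      0.6548  0.7558  0.    ] [ 1.1034  0.5438 -5.454 ] 87.81593441963196
```

View pics/fin.png

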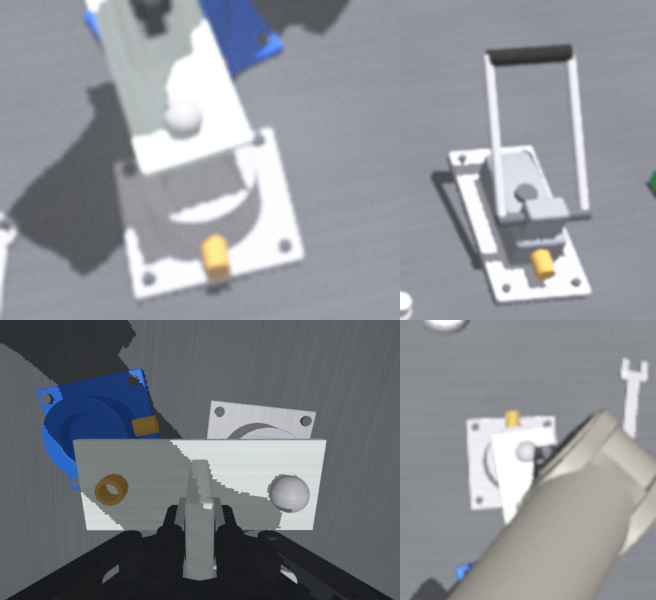

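The picture shows the lever up, the tray level with ball and bush seated, and the ball over the grey ram at (0.479, -0.285). The estimate for the ram itself is (0.4785, -0.2857). Handing in.

```bash
python3 -c "
from station import bot
print(bot.hand_in())"
```

```text
the job is handed in; nothing more can be done
None
```

The job is handed in at about 24 s of the 67 s allowed, result not reported: the pump lever got four full strokes and is up, and the arm holds the tray level and still with the ball within about 1 mm of the ram centre by my measurement and the underside about 5 cm above the ram.

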